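# Lay the setting straightedge flush to the fence

### The arm

A 6-joint arm with a two-finger parallel gripper is mounted at the origin on the work surface. World frame = base frame: x ahead of the robot, y to its left, z up, the work surface at z = 0. Lengths are in m, angles in degrees, forces in N, time in s.
With the tool pointing down it reaches from about 0.3 to 0.75 m from the base axis. Payload 8.5 kg.
Tool frame: the origin (TCP) lies at the very end of the fingers, on their centre line; the grasp point (between the pads) lies 19 mm behind it; x points along the fingers, y is the direction in which the jaws open and shut, and the axes are right-handed (so a half turn about x gives the same grasp; the last joint's range is limited). The gripper opens to 85 mm and grips with 20 to 120 N. Pads are 22 mm wide; open, the fingers measure 114 mm over their backs; the gripper's body (76 mm by 85 mm) begins 54 mm behind the grasp point. The pads swing forward as they close: fully open they stand 13 mm farther back than shut.
Start: joints at [60.487, 21.807, 74.336, -0, 83.858, -12.336], TCP at [0.162, 0.525, 0.231] pointing down, gripper open.
Joint ranges: [-178.18, 178.18], [-50.72, 133.34], [12.68, 142.11], [-81.47, 261.47], [9.98, 163.14], [-165.26, 165.26]. Speed limits (degrees/s): [136.94, 136.94, 180, 180, 180, 180].

### API

Orientations are given as a 3x3 rotation matrix whose columns are the frame's x, y, z axes.
In Python, from rig import env, eyes, close_job gives the robot as it stands.
- The arm moves only by the shell command python3 -m pendant 'ROWS' [OPENING] [FORCE]. ROWS is a JSON object of lists of equal length, an entry for each row: "travel": the shift along the world's x, y, z in mm, a list of three; "delta_rot": the turn, a rotation vector about the world's x, y, z in rad, a list of three. In form: {"travel": [[x, y, z], ...], "delta_rot": [[wx, wy, wz], ...]}. A call has 1 to 20 rows; each row shifts and turns the commanded pose from where the row before left it; what a row does not reach is not made up. A row lasts 1/12 s, in which the tool goes at most 41.7 mm and 7.16 degrees, less where a joint would pass 70% of its speed; a pose out of reach is approached as far as the arm can. A call with a gripper value outside its range is refused whole. OPENING is the finger opening in mm, from 0 to 85.4, set as the call begins (- or left out, the last holds). The fingers move at their own pace and stop on an object; FORCE is the grip in N (left out, the last holds). Time passes only in rows, so rows that do not move let the fingers close. It gives the time, the measured TCP pose, the force and the opening at its end, in the units of the state.
- env.observe(): the state, without advancing time (a new reading comes with each control period).
- eyes.get_image(name): name is "scene" or "top" or "wrist"; returns the picture (384x512x3 uint8, red, green, blue); there is no depth.
- eyes.camera_model(name): a dict with "vfov" (degrees; the focal length in pixels is half the picture's height over the tangent of half this angle, whatever the lens; pixels are square), "cx", "cy" (the principal point, pixels), "pose" (4x4, takes a point from camera to world coordinates). Camera axes: x right, y up, looking along -z (the intrinsics and any distortion apply to the point x, -y, -z); pixel columns grow to the right and rows downward; lengths in m; the calibration is good to about 2 mm. A picture is of the moment at which its call begins: read the wrist's pose just before it. camera_model takes no time and is no camera call; for the wrist camera it gives the pose at the moment of the call.
- close_job(): hands the job in, once; it reports no verdict.
The state is a dict: "time_s": time; "q": joint angles; "qvel": joint speeds; "joint_efforts": joint torques, N m; "position": TCP position; "tool_rot": TCP orientation; "ft_force": force on the tool from outside, world axes, zero at the start; "wrist_torque": the same for the moment, N m; "grip_width": finger opening in m.
Only numpy, scipy, OpenCV 4.12 (cv2) and the standard library are available. Lean on these libraries where they do the work, as an engineer would, in place of code of your own. Each camera call takes 0.05 s, during which the arm holds its last target. There are 200 camera calls.

### The job

Take the yellow straightedge off its peg on the leaning board, lifting it up the slope to clear the peg's upturned tip, and lay it flat on the aluminium setting bed, handle up. Press its long edge gently home against the blue fence and keep it pressed for a moment so that it lies flush, with its end up against the stop, then let go. Do not shove the fence out of its setting (it is only lightly clamped), and leave the green template and the bottles and other things where they are.

Things in the scene. Friction and masses are not known exactly. Their poses are not given: they have to be found in the camera images.
- straightedge: yellow metal straightedge, a flat bar 180 x 60 x 10 mm (own x, y, z), 0.18 to 0.34 kg. Origin: centre of the underside; x runs lengthwise to the end with the hanging hole, z out of the handle side. It starts lying on the board's sloping face, hung by the hole on either of the two pegs, hole end up the slope, the hole's upper rim on the peg
- handle (a point): top of the straightedge's black upright handle bar, at the middle of the bar, 46 mm above its underside: 60 mm long (x), 16 mm wide (y), 36 mm tall above the bar. Axes as straightedge
- hole (a point): middle of the straightedge's hanging hole, at its underside, 72 mm from the origin: a slot right through, 24 mm long (x) by 16 mm wide (y). Axes as straightedge
- rack: grey board 280 mm wide, 235 mm up the slope, face 35 degrees from level, fixed to the table; it rises towards the robot and faces away from it. Origin on the table under its middle; x level, the way it rises; y along its width. The middle of the face is 105 mm above the origin. Two pegs stand square out of the face, 68 mm either side of the middle
- peg_a (a point): foot of the peg at the rack's +y side, on its axis where it leaves the face; axes as rack. The steel peg, 6 mm thick, goes 30 mm out and is then bent up the slope, its tip reaching 12 mm upslope of the axis: a hung part must first go 10 to 15 mm up the slope, then 45 mm straight out from the face
- peg_b (a point): foot of the peg at the rack's -y side, the same as the other
- bed: flat aluminium setting bed 240 x 360 x 30 mm (x, y, z), fixed to the table, its top 30 mm above its origin (centre of the underside). A blue fence bar lies across it along y. The straightedge slides on it with a drag of about 1 to 4 N
- corner (a point): inner corner of fence and stop, on the bed's top. The fence runs from here 205 mm along +y, working face at x = 0, 20 mm thick on the +x side; the stop sticks out 55 mm along -x, working face y = 0 looking to +y. Both are 14 mm tall. z up. Home, the straightedge's middle is at x = -30, y = +90 mm, either end at the stop
- fence (a joint): where the blue fence with its stop stands along the bed's x, in m; grows away from the open part of the bed. A light clamp holds it: it gives way when pushed along x with more than about 14 N
- template: green flat plate 180 x 50 x 10 mm hung like the straightedge on the other peg, to be left there. Origin: centre of the underside
- bottle_a: dark pump bottle, 60 mm wide, 177 mm tall, standing on the bed at the end away from the stop; origin: centre of its base. Leave alone
- bottle_b: dark pump bottle like bottle_a, on the table. Leave alone
- bottle_c: dark pump bottle like bottle_a, on the table. Leave alone
- cream_jar: white-capped jar, 64 mm wide, 55 mm tall, on the table. Leave alone
- cap_bin: blue open bin 110 x 150 x 60 mm on the table. Leave alone
- radio: black hand radio standing, 50 x 30 x 100 mm with a 50 mm aerial on top. Leave alone
- driver: screwdriver lying on the table. Leave alone

How it is judged:
By the outcome, as a careful person would: the job done as asked, in the order asked, and still so for the second after the job is handed in, with the robot touching nothing.
It also fails if it takes over 64 s, if anything falls off the work surface, if the arm or the gripper's body presses on something with over 40 N, if the wrist force passes 120 N, or if a joint passes its speed limit or range.

## Working session

There is one attempt and no reset: what is moved stays moved. The work goes in short steps, Python scripts to look and compute and a shell command to move; the robot and the scene stay as the last step left them, time stands still between calls to the robot, and variables do not carry over. Pictures are saved under pics/ and viewed, about 8 in all and at most 12, crops included, and the job is handed in when it is done.

```bash
ls; mkdir -p pics; python3 - <<'E'
from rig import env, eyes
import cv2, numpy as np
np.set_printoptions(precision=4,suppress=True)
for n in("scene","top"):
    m=eyes.camera_model(n); print(n,m)
    im=eyes.get_image(n); cv2.imwrite(f"pics/{n}0.png",im[...,::-1])
a=cv2.imread("pics/scene0.png");b=cv2.imread("pics/top0.png")
s=env.observe();print(s)
E
```

```text
pics
scene {'vfov': 52.39834168950627, 'cx': 257.79065983808835, 'cy': 194.27670593784958, 'pose': array([[ 0.5757, -0.6629,  0.4788,  1.1905],
       [ 0.8176,  0.4721, -0.3295, -0.4645],
       [-0.0076,  0.5812,  0.8138,  1.2127],
       [ 0.    ,  0.    ,  0.    ,  1.    ]])}
top {'vfov': 50.65851680102054, 'cx': 249.9369438236005, 'cy': 186.98161735428297, 'pose': array([[-0.0042,  0.9874, -0.158 ,  0.3444],
       [-1.    , -0.0043, -0.0002, -0.0319],
       [-0.0008,  0.158 ,  0.9874,  1.4527],
       [ 0.    ,  0.    ,  0.    ,  1.    ]])}
{'time_s': 0.1, 'q': array([ 60.4873,  21.8377,  74.3788,  -0.002 ,  83.8586, -12.3372]), 'qvel': array([ 0.0044, -0.0244, -0.0798,  0.0534, -0.0815,  0.1126]), 'joint_efforts': array([  0.0038, -44.9222, -23.1653,  -0.0002,   0.0037,   0.    ]), 'position': array([0.1623, 0.5252, 0.2308]), 'tool_rot': array([[-0.0006,  0.2953,  0.9554],
       [-0.0012,  0.9554, -0.2953],
       [-1.    , -0.0013, -0.0002]]), 'ft_force': array([-0.2389,  0.1509, -0.7161]), 'wrist_torque': array([-0.0075, -0.0099,  0.0212]), 'grip_width': 0.08514636674613359}
```

View pics/top0.png

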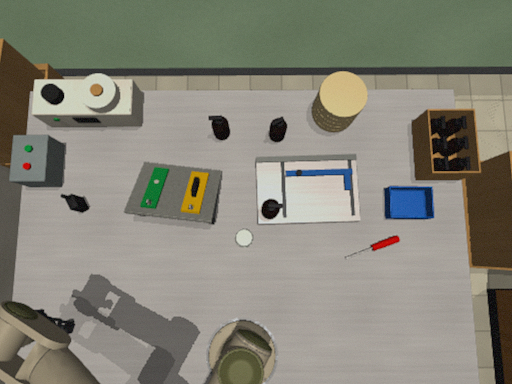

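View pics/scene0.png

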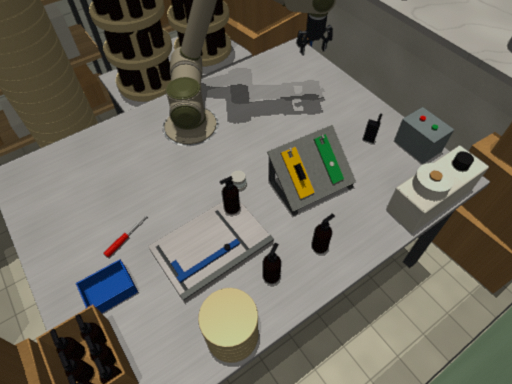

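Top view: the yellow straightedge is at about (196,192) on the rack's -y peg, with the green template beside it at (155,187). The bed is at (308,190), with the fence along row 173 and the stop at (347,182). bottle_a stands on the bed at (270,208). The scene view agrees with this. Next I'll get coarse measurements.

```bash
cat > h.py <<'E'
import numpy as np, cv2
from rig import env, eyes
np.set_printoptions(precision=4,suppress=True)
def ray(m,px,h=384):
    f=h/2/np.tan(np.radians(m["vfov"]/2)); px=np.atleast_2d(np.asarray(px,float))
    d=np.c_[(px[:,0]-m["cx"])/f,-(px[:,1]-m["cy"])/f,-np.ones(len(px))]
    P=np.asarray(m["pose"]); return P[:3,3],d@P[:3,:3].T
def onz(m,px,z):
    o,d=ray(m,px); return o+d*((z-o[2])/d[:,2])[:,None]
def onplane(m,px,p,n):
    o,d=ray(m,px); return o+d*(((p-o)@n)/(d@n))[:,None]
def tri(m1,p1,m2,p2):
    o1,d1=ray(m1,p1);o2,d2=ray(m2,p2);out=[]
    for a,b in zip(d1,d2):
        t=np.linalg.lstsq(np.c_[a,-b],o2-o1,rcond=None)[0]
        x,y=o1+a*t[0],o2+b*t[1]; out.append(np.r_[(x+y)/2,np.linalg.norm(x-y)])
    return np.array(out)
def proj(m,X):
    P=np.asarray(m["pose"]);c=(np.atleast_2d(X)-P[:3,3])@P[:3,:3]
    f=192/np.tan(np.radians(m["vfov"]/2)); return np.c_[m["cx"]-f*c[:,0]/c[:,2],m["cy"]+f*c[:,1]/c[:,2]]
def mask(rgb,h0,h1,s=120,v=50):
    q=cv2.cvtColor(rgb,cv2.COLOR_RGB2HSV); k=cv2.inRange(q,(h0,s,v),(h1,255,255)); return k
def big(k,n=1):
    c=sorted(cv2.findContours(k,cv2.RETR_EXTERNAL,cv2.CHAIN_APPROX_NONE)[0],key=cv2.contourArea)[::-1]; return c[:n]
E
python3 - <<'E'
from h import *
M={n:eyes.camera_model(n) for n in("scene","top","wrist")}
print(M["wrist"])
print(M["top"].keys())
R={}
for n in("scene","top"):
    im=cv2.imread(f"pics/{n}0.png")[...,::-1].copy()
    for nm,a,b in(("yel",18,28),("grn",45,85),("blu",100,125)):
        for c in big(mask(im,a,b),3):
            if cv2.contourArea(c)<40: continue
            r=cv2.minAreaRect(c); 
            print(n,nm,cv2.contourArea(c),np.array(r[0]),r[1],r[2],cv2.boxPoints(r).round(1).tolist(), cv2.approxPolyDP(c,3,True)[:,0].tolist())
E
```

```text
{'vfov': 71.883510197842, 'cx': 255.65014870861614, 'cy': 194.31647490111845, 'pose': array([[ 0.2969, -0.9111, -0.2859,  0.0884],
       [ 0.9549,  0.2829,  0.0903,  0.5494],
       [-0.0014, -0.2999,  0.954 ,  0.3733],
       [ 0.    ,  0.    ,  0.    ,  1.    ]])}
dict_keys(['vfov', 'cx', 'cy', 'pose'])
scene yel 748.0 [297.5035 172.4459] (50.786956787109375, 16.492422103881836) 67.16634368896484 [[280.0, 152.1999969482422], [295.20001220703125, 145.8000030517578], [315.0, 192.60000610351562], [299.79998779296875, 199.0]] [[293, 147], [291, 157], [289, 149], [281, 154], [302, 198], [314, 192]]
scene yel 41.0 [80.4865 38.5811] (11.672327995300293, 22.687061309814453) 9.462322235107422 [[72.9000015258789, 48.79999923706055], [76.5999984741211, 26.399999618530273], [88.0999984741211, 28.399999618530273], [84.4000015258789, 50.70000076293945]] [[79, 27], [82, 33], [75, 37], [79, 39], [77, 44], [83, 44], [78, 46], [83, 50], [85, 45], [78, 38], [87, 35]]
scene grn 525.0 [328.7855 158.7648] (48.790367126464844, 12.727922439575195) 67.61986541748047 [[313.6000061035156, 138.60000610351562
[... 1669 characters left out ...]
, 207], [479, 214], [483, 217], [486, 209], [494, 215], [487, 207], [493, 200]]
top grn 563.0 [154.5548 187.5206] (15.215349197387695, 44.12451171875) 20.556045532226562 [[139.6999969482422, 205.5], [155.1999969482422, 164.1999969482422], [169.39999389648438, 169.5], [153.89999389648438, 210.8000030517578]] [[168, 169], [154, 168], [141, 206], [155, 207]]
top blu 1452.5 [409. 202.] (32.0, 48.0) 90.0 [[385.0, 186.0], [433.0, 186.0], [433.0, 218.0], [385.0, 218.0]] [[385, 189], [386, 217], [433, 217], [431, 187]]
top blu 296.0 [325.5 178.5] (21.0, 51.0) 90.0 [[300.0, 168.0], [351.0, 168.0], [351.0, 189.0], [300.0, 189.0]] [[350, 189], [350, 168], [308, 170], [300, 175], [343, 174], [345, 189]]
```

```bash
python3 - <<'E'
from h import *
t,s=eyes.camera_model("top"),eyes.camera_model("scene")
# high-y, high+y, low+y, low-y
T=[[199,214],[181,211],[192,171],[208,173]]; S=[[281,153.5],[294,147],[314.5,192],[302,198.5]]
C=tri(t,T,s,S);print(C);C=C[:,:3]
c=C.mean(0);print("centre",c)
ax=(C[0]+C[1]-C[2]-C[3]);print(np.linalg.norm(ax)/2,ax/np.linalg.norm(ax)); w=(C[1]+C[2]-C[0]-C[3]);print(np.linalg.norm(w)/2,w/np.linalg.norm(w))
print("green low corners",tri(t,[[141,206],[155,207.5],[168,169],[154,168]],s,[[326,136],[314.5,139],[334,183],[343,177]]))
# stop/fence top at z=.044
print("fence top far-right corner etc", onz(t,[[351,168],[351,189.5],[344.5,189.5],[344.5,174],[286,170],[286,176]],.044))
print(onz(s,[[227,251],[240,243],[222,248],[185,272],[176,261],[171,264],[181,281]],.044))
print("bed",onz(t,[[257,157],[357,155],[359,222],[257,223]],.03),"bottle",onz(t,[[270,211]],.05))
E
python3 - <<'E'
import cv2
a=cv2.imread('pics/scene0.png')[130:300,140:360];b=cv2.imread('pics/top0.png')[150:235,120:365]
cv2.imwrite('pics/crop.png',cv2.vconcat([cv2.resize(b,(735,255),interpolation=cv2.INTER_CUBIC)]))
E
```

```text
[[0.4666 0.1346 0.1525 0.0052]
 [0.4748 0.1896 0.1598 0.0012]
 [0.625  0.172  0.0642 0.0042]
 [0.619  0.1176 0.0609 0.0067]]
centre [0.5463 0.1534 0.1094]
0.17879959725108605 [-0.8465  0.0968  0.5235]
0.0554557332986957 [0.1282 0.9871 0.0955]
green low corners [[0.494  0.3232 0.1513 0.0072]
 [0.487  0.2743 0.1598 0.0037]
 [0.6337 0.2574 0.0617 0.0062]
 [0.6351 0.3032 0.0661 0.001 ]]
fence top far-right corner etc [[ 0.6364 -0.39    0.044 ]
 [ 0.5593 -0.3867  0.044 ]
 [ 0.5594 -0.3638  0.044 ]
 [ 0.6148 -0.3661  0.044 ]
 [ 0.6301 -0.1596  0.044 ]
 [ 0.6085 -0.1592  0.044 ]]
[[ 0.6335 -0.2088  0.044 ]
 [ 0.6335 -0.1567  0.044 ]
 [ 0.6143 -0.2164  0.044 ]
 [ 0.6187 -0.36    0.044 ]
 [ 0.5673 -0.3652  0.044 ]
 [ 0.5674 -0.3837  0.044 ]
 [ 0.6384 -0.3854  0.044 ]]
bed [[ 0.6811 -0.0575  0.03  ]
 [ 0.6869 -0.4172  0.03  ]
 [ 0.4462 -0.4132  0.03  ]
 [ 0.4442 -0.0559  0.03  ]] bottle [[ 0.4842 -0.1009  0.05  ]]
```

View pics/crop.png

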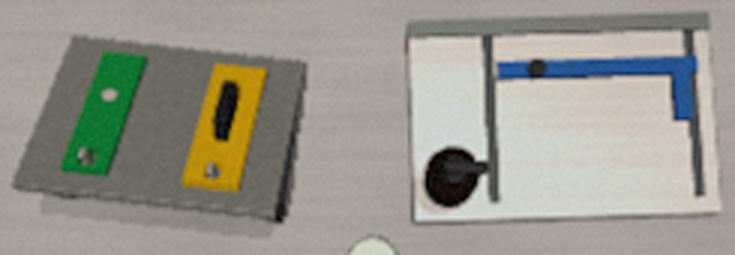

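The crop agrees: straightedge handle on the right, hole and peg at the upslope end, stop at the bed's right end. Triangulated size is 179 x 55 mm, against 180 x 60. Next I'll compute the pre-grasp pose.

```bash
cat >> h.py <<'E'
from scipy.spatial.transform import Rotation as Ro
def grasp_R(a,th=35):
    a,t=np.radians(a),np.radians(th); up=np.array([-np.cos(a),np.sin(a),0])
    n=-np.sin(t)*up+np.array([0,0,np.cos(t)]); y=np.array([np.sin(a),np.cos(a),0])
    return np.c_[-n,y,np.cross(-n,y)]
def go(R,p):
    s=env.observe(); print("t",s["time_s"],"travel",(np.array(p)-s["position"])*1000,"rot",Ro.from_matrix(R@np.array(s["tool_rot"]).T).as_rotvec())
E
python3 - <<'E'
from h import *
R=grasp_R(7);print(R); go(R,np.array([.5463,.1534,.1094])+.13*-R[:,0])
E
```

```text
[[-0.5693  0.1219  0.813 ]
 [ 0.0699  0.9925 -0.0998]
 [-0.8192  0.     -0.5736]]
t 0.1 travel [ 458.0022 -380.9193  -14.8884] rot [0.1293 0.5976 0.1716]
```

```bash
python3 -m pendant '{"travel":[[23,-19,6],[23,-19,6],[23,-19,6],[23,-19,6],[23,-19,6],[23,-19,6],[23,-19,6],[23,-19,6],[23,-19,6],[23,-19,6],[23,-19,-7],[23,-19,-7],[23,-19,-7],[23,-19,-7],[23,-19,-7],[23,-19,-7],[23,-19,-7],[23,-19,-8],[23,-19,-8],[23,-19,-8]],"delta_rot":[[0.0065,0.03,0.0086],[0.0065,0.03,0.0086],[0.0065,0.03,0.0086],[0.0065,0.03,0.0086],[0.0065,0.03,0.0086],[0.0065,0.03,0.0086],[0.0065,0.03,0.0086],[0.0065,0.03,0.0086],[0.0065,0.03,0.0086],[0.0065,0.03,0.0086],[0.0065,0.03,0.0086],[0.0065,0.03,0.0086],[0.0065,0.03,0.0086],[0.0065,0.03,0.0086],[0.0065,0.03,0.0086],[0.0065,0.03,0.0086],[0.0065,0.03,0.0086],[0.0065,0.03,0.0086],[0.0065,0.03,0.0086],[0.0065,0.03,0.0086]]}' 50 40
python3 -m pendant '{"travel":[[0,0,0],[0,0,0],[0,0,0]],"delta_rot":[[0,0,0],[0,0,0],[0,0,0]]}'
python3 - <<'E'
from h import *
m=eyes.camera_model("wrist"); im=eyes.get_image("wrist"); cv2.imwrite("pics/w1.png",im[...,::-1]); np.save("w1.npy",m["pose"])
go(grasp_R(7),np.array([.5463,.1534,.1094])+.13*-grasp_R(7)[:,0]); print(env.observe()["q"])
E
```

```text
time_s: 1.77
position: [0.6232, 0.1443, 0.2175]
tool_rot: [[-0.573, 0.122, 0.81], [0.072, 0.993, -0.099], [-0.816, 0.002, -0.577]]
ft_force: [0.8, 0.5, 0.0]
grip_width: 0.0499
time_s: 2.02
position: [0.6222, 0.1458, 0.2181]
tool_rot: [[-0.571, 0.122, 0.812], [0.071, 0.993, -0.099], [-0.818, 0.001, -0.576]]
ft_force: [0.2, -0.1, 0.5]
grip_width: 0.0498
t 2.0667 travel [-1.6754 -1.8551 -3.1718] rot [-0.0018 -0.0011 -0.0004]
[  0.7711  49.4653  31.931    6.2091 133.2535 -79.4359]
```

View pics/w1.png

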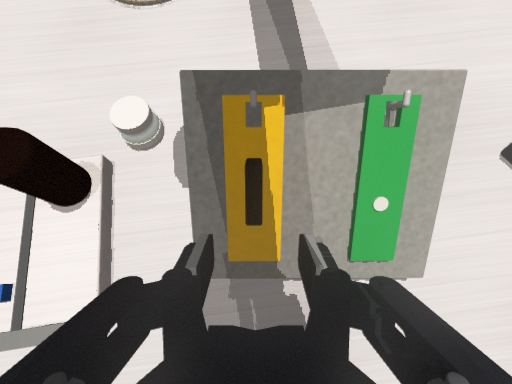

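The wrist view shows the straightedge at columns 222–285, rows 95–262. Its handle is at (254,192) and the hole with its peg at (254,110). The template is clear to the right. I'll refine the pose from this view.

```bash
python3 - <<'E'
from h import *
m=eyes.camera_model("wrist"); im=cv2.imread("pics/w1.png")[...,::-1].copy()
k=mask(im,15,30,120,60); k=cv2.morphologyEx(k,cv2.MORPH_CLOSE,np.ones((5,5)))
c=big(k)[0]; q=cv2.approxPolyDP(cv2.convexHull(c),4,True)[:,0]; print(q.tolist())
g=cv2.cvtColor(im,cv2.COLOR_RGB2GRAY); d=((g<45)*255).astype(np.uint8); d[:130]=0;d[232:]=0;d[:,:235]=0;d[:,:]*=1; d[:,272:]=0
hc=big(d)[0]; hr=cv2.boundingRect(hc); print("handle",hr)
q=sorted(q.tolist(),key=lambda p:p[1]); 
top=sorted(q[:2]); bot=sorted(q[-2:])
Q=np.array([top[0],top[1],bot[1],bot[0]],float)
R=grasp_R(7); n=-R[:,0]; p0=np.array([.5463,.1534,.1094])
for dz in(-.006,-.003,0,.003):
    X=onplane(m,Q,p0+dz*n,n); L=np.linalg.norm(X[0]+X[1]-X[2]-X[3])/2; W=np.linalg.norm(X[1]+X[2]-X[0]-X[3])/2
    ax=(X[0]+X[1]-X[2]-X[3]); print(dz,"L,W",L,W,"top/bot w",np.linalg.norm(X[1]-X[0]),np.linalg.norm(X[2]-X[3]),"c",X.mean(0),"ax",ax/np.linalg.norm(ax),"yaw in face deg",np.degrees(np.arctan2(ax@R[:,1],-ax@R[:,2])))
x,y,w,h=hr
H=onplane(m,[[x,y],[x+w,y],[x+w,y+h],[x,y+h],[x+w/2,y+h/2]],p0+.036*n,n); print("handle top",H)
B=onplane(m,[[181,70],[465,70],[424,278],[193,279]],p0-.010*n,n); print("board",B,np.linalg.norm(B[1]-B[0]),np.linalg.norm(B[2]-B[3]),B.mean(0)); e=B[1]-B[0];print(np.degrees(np.arctan2(e[0],e[1])), B[0]-B[3], B[1]-B[2])
E
```

```text
[[284, 95], [279, 260], [228, 260], [222, 95]]
handle (245, 158, 17, 67)
-0.006 L,W 0.18699053887655734 0.06173772457520221 top/bot w 0.06184315815570851 0.06163231947219301 c [0.543  0.1548 0.1045] ax [-0.8131  0.0997  0.5736] yaw in face deg -0.007112170704867237
-0.003 L,W 0.1849991890094899 0.06108025061761853 top/bot w 0.061184561386522784 0.060975968022941175 c [0.544  0.1546 0.1074] ax [-0.8131  0.0997  0.5736] yaw in face deg -0.0071121707048736925
0 L,W 0.18300783914242238 0.06042277666003484 top/bot w 0.06052596461733702 0.06031961657368932 c [0.5451 0.1545 0.1103] ax [-0.8131  0.0997  0.5736] yaw in face deg -0.007112170704865182
0.003 L,W 0.18101648927535488 0.05976530270245112 top/bot w 0.05986736784815127 0.05966326512443746 c [0.5461 0.1544 0.1133] ax [-0.8131  0.0997  0.5736] yaw in face deg -0.007112170704856485
handle top [[0.5356 0.1485 0.1604]
 [0.5375 0.1638 0.1604]
 [0.5914 0.1576 0.1224]
 [0.5894 0.141  0.1224]
 [0.5624 0.1529 0.1421]]
board [[0.4371 0.0963 0.1682]
 [0.4712 0.3744 0.1682]
 [0.666  0.3554 0.0313]
 [0.6314 0.0673 0.0307]] 0.28017655168549865 0.2902015196240479 [0.5514 0.2234 0.0996]
6.992383836698018 [-0.1943  0.029   0.1375] [-0.1947  0.019   0.137 ]
```

```bash
python3 -m pendant '{"travel":[[-6,0.7,-8],[-6,0.7,-8],[-6,0.7,-8],[-6,0.7,-8],[-6,0.7,-8],[-6,0.7,-8],[-6,0.7,-8],[-6,0.7,-8],[-6,0.7,-8],[-6,0.7,-8],[-6,0.5,-8],[-6,0.5,-8],[0,0,-4],[0,0,0],[0,0,0]],"delta_rot":[[0,0,0],[0,0,0],[0,0,0],[0,0,0],[0,0,0],[0,0,0],[0,0,0],[0,0,0],[0,0,0],[0,0,0],[0,0,0],[0,0,0],[0,0,0],[0,0,0],[0,0,0]]}'
python3 - <<'E'
from h import *
m=eyes.camera_model("wrist"); im=eyes.get_image("wrist"); cv2.imwrite("pics/w2.png",im[...,::-1])
R=grasp_R(7);go(R,[.5502,.1540,.1184]); s=env.observe(); d=s["position"]-np.array([.5456,.1544,.1118]); print("tool-frame offset from top centre",d@R)
E
```

```text
time_s: 3.32
position: [0.5505, 0.1539, 0.1192]
tool_rot: [[-0.57, 0.122, 0.813], [0.071, 0.993, -0.099], [-0.819, 0.002, -0.574]]
ft_force: [0.2, 0.5, 1.1]
grip_width: 0.0503
t 3.3667 travel [-0.4999  0.2586 -0.8262] rot [-0.0017 -0.0004 -0.    ]
tool-frame offset from top centre [-0.009 -0.    -0.   ]
```

View pics/w2.png

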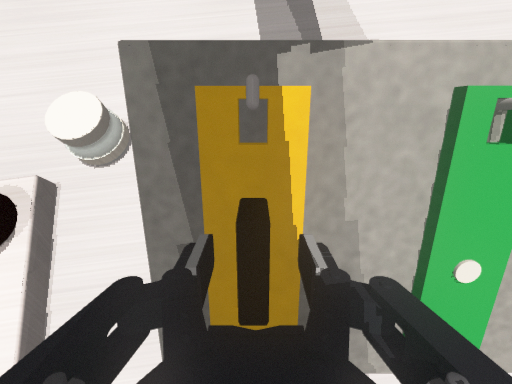

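The handle at (253,260) is centred between the fingers, and the peg is visible in the hole's upper end. I'll close on it.

```bash
python3 -m pendant '{"travel":[[0,0,0],[0,0,0],[0,0,0],[0,0,0],[0,0,0],[0,0,0],[0,0,0],[0,0,0]],"delta_rot":[[0,0,0],[0,0,0],[0,0,0],[0,0,0],[0,0,0],[0,0,0],[0,0,0],[0,0,0]]}' 8 70
```

```text
time_s: 4.03
position: [0.5507, 0.1535, 0.1187]
tool_rot: [[-0.57, 0.122, 0.812], [0.072, 0.992, -0.099], [-0.819, 0.002, -0.574]]
ft_force: [3.4, 0.4, 5.4]
grip_width: 0.0148
```

```bash
python3 -m pendant '{"travel":[[-1.7,0.2,1.2],[-1.7,0.2,1.2],[-1.7,0.2,1.2],[-1.7,0.2,1.2],[-1.7,0.2,1.2],[-1.7,0.2,1.2],[0,0,0],[0,0,0],[0,0,0]],"delta_rot":[[0,0,0],[0,0,0],[0,0,0],[0,0,0],[0,0,0],[0,0,0],[0,0,0],[0,0,0],[0,0,0]]}'
python3 - <<'E'
from h import *
R=grasp_R(7); d=env.observe()["position"]-np.array([.5507,.1535,.1187]); print("tool-frame shift",d@R*1000)
im=eyes.get_image("wrist"); cv2.imwrite("pics/w3.png",im[40:240,150:350,::-1].repeat(2,0).repeat(2,1))
E
```

```text
time_s: 4.78
position: [0.5409, 0.1544, 0.1256]
tool_rot: [[-0.569, 0.122, 0.813], [0.071, 0.992, -0.1], [-0.819, 0.001, -0.574]]
ft_force: [5.0, 0.3, 3.6]
grip_width: 0.015
tool-frame shift [ -0.001   -0.3027 -12.0639]
```

View pics/w3.png

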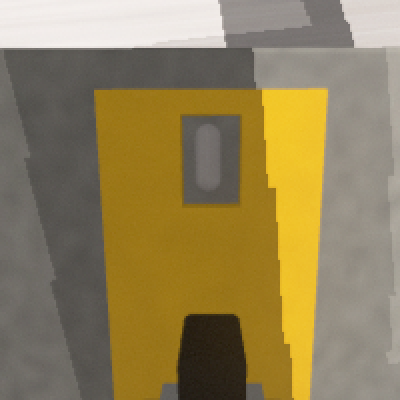

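The tip lies inside the slot with a margin all round (peg at crop rows 124–190, slot at rows 115–206). I'll pull straight out.

```bash
python3 -m pendant '{"travel":[[2.3,-0.28,3.3],[2.3,-0.28,3.3],[2.3,-0.28,3.3],[2.3,-0.28,3.3],[2.3,-0.28,3.3],[2.3,-0.28,3.3],[2.3,-0.28,3.3],[2.3,-0.28,3.3],[2.3,-0.28,3.3],[2.3,-0.28,3.3],[2.3,-0.28,3.3],[2.3,-0.28,3.3],[2.3,-0.28,3.3],[2.3,-0.28,3.3],[2.3,-0.28,3.3],[0,0,0]],"delta_rot":[[0,0,0],[0,0,0],[0,0,0],[0,0,0],[0,0,0],[0,0,0],[0,0,0],[0,0,0],[0,0,0],[0,0,0],[0,0,0],[0,0,0],[0,0,0],[0,0,0],[0,0,0],[0,0,0]]}'
python3 - <<'E'
from h import *
a=np.radians(0)
Rt=np.c_[[0,0,-1.],[1,0,0],[0,-1,0.]]
print(np.linalg.det(Rt)); go(Rt,[.57,-.2,.30]); go(grasp_R(7,0),[.57,.05,.30]); print(env.observe()["q"])
E
```

```text
time_s: 6.17
position: [0.5753, 0.1504, 0.1756]
tool_rot: [[-0.57, 0.122, 0.813], [0.072, 0.992, -0.099], [-0.819, 0.002, -0.574]]
ft_force: [0.1, 0.4, -2.5]
grip_width: 0.0149
1.0
t 6.1667 travel [  -5.2637 -350.372   124.3651] rot [-0.5009 -0.4407 -1.3997]
t 6.1667 travel [  -5.2637 -100.372   124.3651] rot [-0.0762 -0.6071  0.0001]
[  1.1436  45.0657  48.236    5.5743 121.3517 -80.4358]
```

Clear of the peg; the measured weight is about 0.25 kg. I'll raise and level it, then swing over beside the bed to look at the fence.

```bash
python3 -m pendant '{"travel":[[0,0,13],[0,0,13],[0,0,13],[0,0,13],[0,0,13],[0,0,13],[0,0,13],[0,0,13],[0,0,13],[0,0,13]],"delta_rot":[[-0.0076,-0.0607,0],[-0.0076,-0.0607,0],[-0.0076,-0.0607,0],[-0.0076,-0.0607,0],[-0.0076,-0.0607,0],[-0.0076,-0.0607,0],[-0.0076,-0.0607,0],[-0.0076,-0.0607,0],[-0.0076,-0.0607,0],[-0.0076,-0.0607,0]]}'
python3 -m pendant '{"travel":[[-5,-27,0],[-5,-27,0],[-5,-27,0],[-5,-27,0],[-5,-27,0],[-5,-27,0],[-5,-27,0],[-5,-27,0],[-5,-27,0],[-5,-27,0],[-5,-27,0],[-5,-27,0],[-5,-27,0],[-5,-27,0],[-5,-27,0],[-5,-27,0],[-5,-27,0],[-5,-27,0],[-5,-27,0],[-5,-27,0]],"delta_rot":[[0,0,-0.07],[0,0,-0.07],[0,0,-0.07],[0,0,-0.07],[0,0,-0.07],[0,0,-0.07],[0,0,-0.07],[0,0,-0.07],[0,0,-0.07],[0,0,-0.07],[0,0,-0.07],[0,0,-0.07],[0,0,-0.07],[0,0,-0.07],[0,0,-0.07],[0,0,-0.07],[0,0,-0.07],[0,0,-0.07],[0,0,-0.07],[0,0,-0.07]]}'
python3 -m pendant '{"travel":[[0,0,0],[0,0,0],[0,0,0],[0,0,0]],"delta_rot":[[0,0,0],[0,0,0],[0,0,0],[0,0,0]]}'
python3 - <<'E'
from h import *
m=eyes.camera_model("wrist"); im=eyes.get_image("wrist"); cv2.imwrite("pics/w4.png",im[...,::-1]); np.save("w4.npy",m["pose"]); print(env.observe()["q"])
E
```

```text
time_s: 7.0
position: [0.5743, 0.1505, 0.3057]
tool_rot: [[0.001, 0.122, 0.993], [-0.0, 0.993, -0.122], [-1.0, -0.0, 0.001]]
ft_force: [0.2, -0.0, -3.8]
grip_width: 0.0154
time_s: 8.67
position: [0.474, -0.3905, 0.3048]
tool_rot: [[-0.001, 0.999, 0.045], [0.003, 0.045, -0.999], [-1.0, -0.001, -0.003]]
ft_force: [0.3, -0.1, -3.0]
grip_width: 0.0149
time_s: 9.0
position: [0.475, -0.3885, 0.3052]
tool_rot: [[-0.0, 0.999, 0.05], [0.002, 0.05, -0.999], [-1.0, 0.0, -0.002]]
ft_force: [-1.1, -0.0, -3.5]
grip_width: 0.0152
[-50.3392  26.5483  54.5946   0.0578  98.9231 -53.2132]
```

View pics/w4.png

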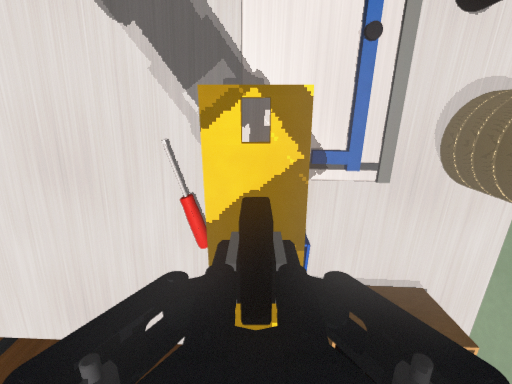

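The wrist view shows the held straightedge square in the gripper. The fence's inner edge runs from about (349,150) up to (366,0), and the stop is at row 150–165. I'll fit these edges.

```bash
python3 - <<'E'
from h import *
m=eyes.camera_model("wrist"); im=cv2.imread("pics/w4.png")[...,::-1].copy()
print("row80",im[80,350:384].tolist()); print("col330",im[140:172,330].tolist())
k=mask(im,100,130,100,40)
E1=[];E2=[]
for r in range(10,140,3):
    c=np.where(k[r,335:400])[0]
    if len(c): E1.append([335+c[0]-.5,r]); E2.append([335+c[-1]+.5,r])
S1=[];S2=[]
for c in range(318,346,2):
    r=np.where(k[130:180,c])[0]
    if len(r): S1.append([c,130+r[0]-.5]);S2.append([c,130+r[-1]+.5])
def fit(X):
    X=X[:,:2]; v=cv2.fitLine(X.astype(np.float32),cv2.DIST_HUBER,0,.001,.001).ravel(); return v
for nm,e,z in(("fence face foot",E1,.03),("fence face top",E1,.044),("fence back top",E2,.044),("stop face foot",S1,.03),("stop face top",S1,.044),("stop back top",S2,.044)):
    print(nm,fit(onz(m,e,z)))
# straightedge in hand
y=cv2.morphologyEx(mask(im,15,32,110,60),cv2.MORPH_CLOSE,np.ones((7,7)))
s=env.observe(); z=s["position"][2]-.009
L=[];Rr=[];T=[]
for r in range(95,225,3):
    c=np.where(y[r,185:330])[0]; L.append([185+c[0]-.5,r]);Rr.append([185+c[-1]+.5,r])
for c in range(205,308,3): T.append([c,np.where(y[60:120,c])[0][0]+59.5])
R=np.array(s["tool_rot"])
for nm,e in(("left",L),("right",Rr),("top",T)):
    X=(onz(m,e,z)-s["position"])@R; print("tool-frame y,z:",nm,fit(X[:,1:]),X[:,1:].mean(0))
E
```

```text
row80 [[233, 225, 221], [236, 227, 223], [233, 225, 220], [233, 225, 221], [145, 138, 135], [76, 78, 92], [61, 66, 85], [61, 67, 85], [72, 95, 146], [79, 111, 175], [78, 112, 179], [77, 111, 177], [79, 111, 178], [79, 114, 178], [79, 114, 180], [79, 114, 180], [79, 114, 178], [79, 113, 181], [77, 112, 178], [78, 113, 179], [78, 111, 179], [78, 111, 178], [153, 167, 200], [227, 220, 219], [233, 225, 221], [232, 223, 220], [230, 222, 216], [232, 223, 219], [232, 223, 219], [234, 226, 222], [234, 227, 222], [231, 223, 218], [231, 223, 218], [230, 221, 216]]
col330 [[237, 229, 224], [238, 229, 225], [238, 230, 225], [238, 229, 226], [239, 231, 226], [240, 231, 226], [239, 231, 226], [239, 230, 226], [236, 228, 223], [206, 193, 188], [74, 80, 105], [77, 105, 162], [83, 117, 184], [82, 115, 183], [82, 114, 182], [83, 114, 180], [82, 115, 181], [80, 113, 179], [81, 113, 178], [82, 113, 178], [79, 111, 176], [83, 114, 179], [81, 112, 177], [87, 113, 169], [104, 105, 118], [108, 103, 103], [109, 105, 102], [113, 107, 106], [113, 109, 106], [157, 149, 146], [242, 234, 229], [241, 234, 229]]
fence face foot [ 0.0369 -0.9993  0.6165 -0.2646]
fence face top [ 0.0369 -0.9993  0.6116 -0.2662]
fence back top [ 0.026  -0.9997  0.6318 -0.268 ]
stop face foot [ 0.9849  0.1733  0.5933 -0.3649]
stop face top [ 0.9849  0.1733  0.5892 -0.363 ]
stop back top [ 0.9807 -0.1953  0.5943 -0.3803]
tool-frame y,z: left [ 0.0007 -1.     -0.0317 -0.0506] [-0.0317 -0.0506]
tool-frame y,z: right [ 0.0002 -1.      0.0302 -0.0492] [ 0.0302 -0.0505]
tool-frame y,z: top [ 1.      0.0018 -0.0003 -0.0916] [-0.0003 -0.0916]
```

```bash
python3 -m pendant '{"travel":[[16.5,20.1,0],[16.5,20.1,0],[16.5,20.1,0],[16.5,20.1,0],[16.5,20.1,0],[16.5,20.1,0],[0,0,-20],[0,0,-20],[0,0,-20],[0,0,-20],[0,0,-20],[0,0,-20],[0,0,-20],[0,0,-20],[0,0,-20],[0,0,-20],[0,0,-15],[0,0,-15],[0,0,0],[0,0,0]],"delta_rot":[[0,0,-0.0031],[0,0,-0.0031],[0,0,-0.0031],[0,0,-0.0031],[0,0,-0.0031],[0,0,-0.0031],[0,0,0],[0,0,0],[0,0,0],[0,0,0],[0,0,0],[0,0,0],[0,0,0],[0,0,0],[0,0,0],[0,0,0],[0,0,0],[0,0,0],[0,0,0],[0,0,0]]}'
python3 - <<'E'
from h import *
im=eyes.get_image("wrist"); m=eyes.camera_model("wrist"); cv2.imwrite("pics/w5.png",im[...,::-1]); np.save("w5.npy",m["pose"])
s=env.observe(); print(s["position"],s["tool_rot"],s["ft_force"],s["wrist_torque"])
E
```

```text
time_s: 10.72
position: [0.5738, -0.2682, 0.0751]
tool_rot: [[-0.001, 1.0, 0.031], [0.002, 0.031, -1.0], [-1.0, -0.001, -0.002]]
ft_force: [0.0, 0.3, -1.3]
grip_width: 0.0149
[ 0.5742 -0.2686  0.076 ] [[ 0.0009  0.9995  0.0309]
 [ 0.0008  0.0309 -0.9995]
 [-1.      0.0009 -0.0008]] [ 0.1894 -0.3556 -2.001 ] [-0.0243 -0.0171 -0.0527]
```

View pics/w5.png

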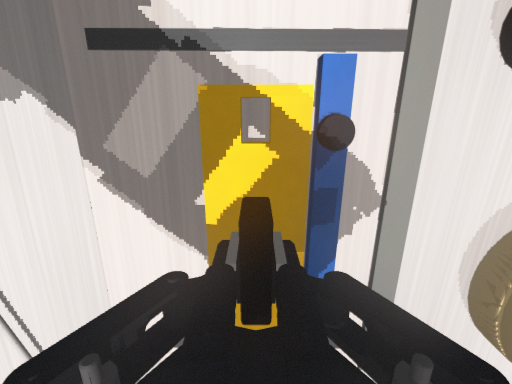

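The straightedge is parallel to the fence with a small gap, and the bottle is not nearby. A closer fit of the fence yaw from this view:

```bash
python3 - <<'E'
from h import *
m=eyes.camera_model("wrist"); im=cv2.imread("pics/w5.png")[...,::-1].copy()
k=mask(im,100,130,100,40)
print(im[100,308:362:2].tolist())
A=[];B=[]
for r in [*range(62,112,2),*range(155,180,2)]:
    c=np.where(k[r,312:365])[0]; A.append([312+c[0]-.5,r]);B.append([312+c[-1]+.5,r])
for nm,e,z in(("foot",A,.03),("top",A,.044),("back top",B,.044)):
    X=onz(m,e,z)[:,:2]; v=np.polyfit(X[:,1],X[:,0],1); print(nm,"yaw",np.degrees(-np.arctan(v[0])),"x@-.266",np.polyval(v,-.266),"rms",np.std(X[:,0]-np.polyval(v,X[:,1])))
E
```

```text
[[252, 223, 53], [252, 222, 56], [252, 231, 58], [151, 137, 133], [67, 67, 86], [63, 62, 84], [80, 118, 192], [83, 128, 210], [84, 127, 208], [84, 126, 208], [81, 125, 206], [85, 126, 208], [83, 124, 206], [83, 125, 206], [82, 125, 205], [83, 123, 205], [85, 127, 207], [83, 124, 203], [87, 127, 205], [86, 125, 203], [84, 124, 202], [86, 125, 202], [170, 182, 219], [240, 232, 228], [239, 231, 227], [238, 230, 227], [239, 231, 228]]
foot yaw 5.117203399380417 x@-.266 0.6213992053195597 rms 0.0025773589496208764
top yaw 5.117203399380391 x@-.266 0.6181772274397221 rms 0.0023860333421774228
back top yaw 1.3787509476038735 x@-.266 0.6327419117505424 rms 0.00017616755274343048
```

```bash
python3 -m pendant '{"travel":[[0,0,-5],[0,0,-5],[0,0,-5],[0,0,-4],[0,0,-3],[0,0,0],[0,0,0]],"delta_rot":[[0,0,-0.001],[0,0,-0.001],[0,0,-0.001],[0,0,-0.001],[0,0,0],[0,0,0],[0,0,0]]}'
python3 -m pendant '{"travel":[[0,0,-1],[0,0,-1],[0,0,-1],[0,0,0]],"delta_rot":[[0,0,0],[0,0,0],[0,0,0],[0,0,0]]}'
```

```text
time_s: 11.35
position: [0.5737, -0.269, 0.0529]
tool_rot: [[-0.0, 1.0, 0.026], [0.002, 0.026, -1.0], [-1.0, -0.0, -0.002]]
ft_force: [0.6, 0.1, -3.3]
grip_width: 0.015
time_s: 11.68
position: [0.5737, -0.2689, 0.0499]
tool_rot: [[-0.0, 1.0, 0.026], [0.002, 0.026, -1.0], [-1.0, -0.0, -0.002]]
ft_force: [-1.2, 0.7, -1.9]
grip_width: 0.0147
```

```bash
python3 -m pendant '{"travel":[[0,0,-0.5],[0,0,-0.5],[0,0,0]],"delta_rot":[[0,0,0],[0,0,0],[0,0,0]]}'
python3 -m pendant '{"travel":[[0,0,-0.5],[0,0,0]],"delta_rot":[[0,0,0],[0,0,0]]}'
```

```text
time_s: 11.93
position: [0.5737, -0.2689, 0.049]
tool_rot: [[-0.0, 1.0, 0.026], [0.001, 0.026, -1.0], [-1.0, -0.0, -0.001]]
ft_force: [-0.0, -0.6, -2.4]
grip_width: 0.015
time_s: 12.1
position: [0.5737, -0.2689, 0.0484]
tool_rot: [[-0.0, 1.0, 0.026], [0.001, 0.026, -1.0], [-1.0, -0.0, -0.001]]
ft_force: [-1.0, -0.2, -3.3]
grip_width: 0.0151
```

```bash
for i in 1 2; do python3 -m pendant '{"travel":[[0,0,-0.5],[0,0,-0.5],[0,0,0]],"delta_rot":[[0,0,0],[0,0,0],[0,0,0]]}' | grep -E 'pos|force'; done
```

```text
position: [0.5737, -0.2689, 0.0474]
ft_force: [-0.6, 0.5, -3.0]
position: [0.5737, -0.2689, 0.0464]
ft_force: [-0.4, 0.1, -2.9]
```

```bash
for i in 1 2; do python3 -m pendant '{"travel":[[0,0,-0.5],[0,0,-0.5],[0,0,0]],"delta_rot":[[0,0,0],[0,0,0],[0,0,0]]}' | grep -E 'pos|force'; done
```

```text
position: [0.5737, -0.2689, 0.0454]
ft_force: [0.2, -0.0, -3.2]
position: [0.5737, -0.2689, 0.0444]
ft_force: [-0.3, 0.3, -3.4]
```

```bash
for i in 1 2; do python3 -m pendant '{"travel":[[0,0,-0.5],[0,0,-0.5],[0,0,0]],"delta_rot":[[0,0,0],[0,0,0],[0,0,0]]}' | grep -E 'pos|force'; done
```

```text
position: [0.5738, -0.269, 0.044]
ft_force: [-2.0, 1.3, 2.1]
position: [0.5738, -0.269, 0.044]
ft_force: [-4.6, 2.5, 10.7]
```

```bash
python3 -m pendant '{"travel":[[0,0,0.5],[0,0,0.4],[0,0,0]],"delta_rot":[[0,0,0],[0,0,0],[0,0,0]]}' | grep -E 'pos|force'
python3 -m pendant '{"travel":[[0,-1,0],[0,-1,0],[0,-1,0],[0,-1,0],[0,0,0]],"delta_rot":[[0,0,0],[0,0,0],[0,0,0],[0,0,0],[0,0,0]]}'| grep -E 'pos|force'
```

```text
position: [0.5738, -0.269, 0.044]
ft_force: [-3.9, 1.6, 6.8]
position: [0.5743, -0.2727, 0.044]
ft_force: [-0.1, 3.7, 4.6]
```

```bash
python3 -m pendant '{"travel":[[0,0,0.4],[0,-0.7,0],[0,-0.7,0],[0,-0.6,0],[0,0,0]],"delta_rot":[[0,0,0],[0,0,0],[0,0,0],[0,0,0],[0,0,0]]}'| grep -E 'pos|force'
python3 -m pendant '{"travel":[[0,-0.5,0],[0,-0.5,0],[0,0,0]],"delta_rot":[[0,0,0],[0,0,0],[0,0,0]]}'| grep -E 'pos|force'
```

```text
position: [0.5741, -0.2736, 0.044]
ft_force: [1.2, 9.4, 5.4]
position: [0.5741, -0.2736, 0.044]
ft_force: [1.1, 12.6, 7.3]
```

Stop contact at y = -0.2736, with about 12 N. I'll ease off, then slide to the fence.

```bash
python3 -m pendant '{"travel":[[0,0.7,0.3],[0,0.7,0.2],[0,0,0]],"delta_rot":[[0,0,0],[0,0,0],[0,0,0]]}'| grep -E 'pos|force'
python3 -m pendant '{"travel":[[0.8,0,0],[0.8,0,0],[0.8,0,0],[0.8,0,0],[0.8,0,0],[0,0,0]],"delta_rot":[[0,0,0],[0,0,0],[0,0,0],[0,0,0],[0,0,0],[0,0,0]]}'| grep -E 'pos|force'
```

```text
position: [0.574, -0.2736, 0.044]
ft_force: [1.0, 7.0, 1.8]
position: [0.5763, -0.2735, 0.0441]
ft_force: [-6.7, 6.6, 7.1]
```

```bash
python3 -m pendant '{"travel":[[0,0.5,0.5],[0,0,0.5],[0,0,0]],"delta_rot":[[0,0,0],[0,0,0],[0,0,0]]}'| grep -E 'pos|force'
python3 - <<'E'
from h import *
im=eyes.get_image("wrist");cv2.imwrite("pics/w6.png",im[...,::-1]); s=env.observe();print(s["position"],s["ft_force"],s["wrist_torque"])
print(im[100,300:335:1].tolist())
E
```

```text
position: [0.5771, -0.2736, 0.0444]
ft_force: [-2.2, 4.6, -3.1]
[ 0.5771 -0.2736  0.0445] [-2.4722  4.0517 -3.0112] [ 0.7144  0.3826 -0.1055]
[[253, 226, 50], [253, 227, 53], [252, 225, 49], [253, 226, 53], [253, 226, 54], [252, 225, 49], [252, 225, 53], [252, 225, 55], [252, 224, 52], [252, 222, 53], [252, 223, 53], [252, 223, 54], [253, 241, 58], [249, 239, 181], [245, 238, 230], [244, 237, 232], [244, 235, 232], [244, 236, 232], [230, 221, 215], [226, 216, 209], [128, 126, 136], [67, 68, 89], [65, 66, 88], [63, 64, 86], [62, 63, 82], [63, 63, 82], [76, 104, 166], [83, 124, 202], [84, 126, 206], [82, 125, 206], [83, 125, 206], [82, 123, 204], [81, 123, 204], [84, 124, 206], [83, 122, 205]]
```

Still a gap of about 4 mm, so that force was friction. I'll keep sliding with no down-force.

```bash
python3 -m pendant '{"travel":[[0.6,0,0],[0.6,0,0],[0.6,0,0],[0,0,0]],"delta_rot":[[0,0,0],[0,0,0],[0,0,0],[0,0,0]]}'| grep -E 'pos|force'
python3 -m pendant '{"travel":[[0.4,0,0],[0.4,0,0],[0,0,0]],"delta_rot":[[0,0,0],[0,0,0],[0,0,0]]}'| grep -E 'pos|force'
python3 -m pendant '{"travel":[[0.3,0,0],[0.3,0,0],[0,0,0]],"delta_rot":[[0,0,0],[0,0,0],[0,0,0]]}'| grep -E 'pos|force'
```

```text
position: [0.5792, -0.2735, 0.0447]
ft_force: [-1.6, 3.9, -3.0]
position: [0.58, -0.2735, 0.0448]
ft_force: [-2.0, 4.3, -2.2]
position: [0.5805, -0.2734, 0.0448]
ft_force: [-2.3, 5.8, -2.4]
```

```bash
for i in 1 2 3; do python3 -m pendant '{"travel":[[0.4,0,0],[0,0,0]],"delta_rot":[[0,0,0],[0,0,0]]}'| grep -E 'pos|force';done
```

```text
position: [0.5809, -0.2735, 0.0448]
ft_force: [-2.1, 5.1, -2.7]
position: [0.5814, -0.2734, 0.0447]
ft_force: [-2.2, 5.7, -3.5]
position: [0.5817, -0.2735, 0.0448]
ft_force: [-2.5, 5.6, -3.4]
```

```bash
for i in 1 2 3; do python3 -m pendant '{"travel":[[0.3,0,0],[0,0,0]],"delta_rot":[[0,0,0],[0,0,0]]}'| grep -E 'pos|force';done
```

```text
position: [0.582, -0.2734, 0.0448]
ft_force: [-2.0, 4.2, -3.5]
position: [0.5823, -0.2734, 0.0447]
ft_force: [-2.9, 4.9, -2.8]
position: [0.5826, -0.2734, 0.0447]
ft_force: [-2.6, 5.1, -2.3]
```

```bash
for i in 1 2 3; do python3 -m pendant '{"travel":[[0.3,0,0],[0,0,0]],"delta_rot":[[0,0,0],[0,0,0]]}'| grep -E 'pos|force';done
python3 - <<'E'
from h import *
im=eyes.get_image("wrist");cv2.imwrite("pics/w7.png",im[...,::-1])
print(env.observe()["wrist_torque"])
for r in(95,120,160,200): print(r,[int(v.sum()) for v in im[r,298:335].astype(int)])
E
```

```text
position: [0.5829, -0.2734, 0.0447]
ft_force: [-3.6, 5.5, -1.9]
position: [0.583, -0.2734, 0.0447]
ft_force: [-4.3, 5.1, -1.6]
position: [0.583, -0.2734, 0.0447]
ft_force: [-5.6, 5.5, -2.6]
[ 0.8831  0.9202 -0.1526]
95 [529, 533, 525, 527, 531, 528, 527, 527, 529, 530, 525, 551, 560, 557, 554, 417, 239, 396, 426, 420, 416, 416, 422, 418, 421, 419, 418, 415, 419, 413, 410, 417, 415, 411, 418, 415, 415]
120 [524, 526, 523, 523, 525, 525, 524, 521, 527, 526, 526, 527, 522, 362, 183, 140, 133, 176, 198, 203, 197, 202, 198, 202, 203, 202, 195, 198, 196, 198, 197, 203, 199, 198, 202, 215, 207]
160 [296, 289, 293, 298, 290, 300, 300, 298, 296, 292, 301, 247, 194, 210, 208, 208, 203, 210, 212, 210, 208, 202, 214, 209, 210, 218, 213, 208, 206, 220, 209, 211, 214, 213, 212, 209, 207]
200 [292, 296, 307, 295, 295, 290, 300, 297, 296, 210, 187, 199, 191, 198, 195, 198, 200, 192, 191, 246, 244, 243, 238, 240, 248, 242, 242, 246, 245, 243, 241, 243, 245, 243, 247, 238, 245]
```

View pics/w7.png

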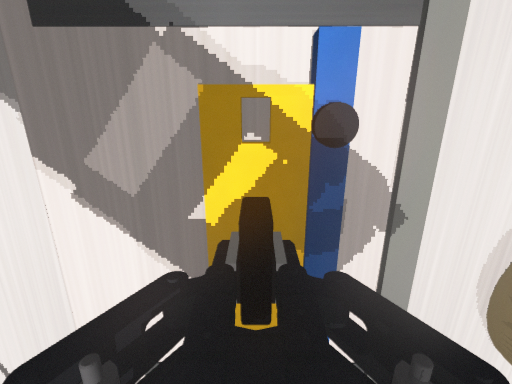

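Fence contact at x = 0.583, with the edge visibly against the fence. I'll seat it, loosen the grip, then press with the near finger low on the handle so the part aligns itself.

```bash
python3 -m pendant '{"travel":[[0,0,-0.4],[0,0,-0.3],[0,0,0],[0,0,0]],"delta_rot":[[0,0,0],[0,0,0],[0,0,0],[0,0,0]]}'| grep -E 'pos|force'
python3 -m pendant '{"travel":[[0,0,0],[0,0,0],[0,0,0],[0,0,0],[0,0,0],[0,0,0]],"delta_rot":[[0,0,0],[0,0,0],[0,0,0],[0,0,0],[0,0,0],[0,0,0]]}' 22 20
python3 -m pendant '{"travel":[[0.5,0,-0.5],[0.5,0,-0.5],[0.5,0,-0.5],[0,0,0]],"delta_rot":[[0,0,0],[0,0,0],[0,0,0],[0,0,0]]}'| grep -E 'pos|force|width'
```

```text
position: [0.583, -0.2733, 0.0444]
ft_force: [-6.4, 6.2, 1.7]
time_s: 19.2
position: [0.5841, -0.2743, 0.0447]
tool_rot: [[0.0, 1.0, 0.026], [0.001, 0.026, -1.0], [-1.0, 0.001, -0.001]]
ft_force: [-0.0, 0.5, -0.1]
grip_width: 0.0221
position: [0.5855, -0.274, 0.0429]
ft_force: [-0.2, 0.6, 0.3]
grip_width: 0.022
```

```bash
for i in 1 2 3; do python3 -m pendant '{"travel":[[0.5,0,0],[0.3,0,0],[0,0,0]],"delta_rot":[[0,0,0],[0,0,0],[0,0,0]]}'| grep -E 'pos|force';done
```

```text
position: [0.5859, -0.274, 0.043]
ft_force: [-2.9, -0.3, -0.4]
position: [0.586, -0.274, 0.0431]
ft_force: [-6.8, -0.1, 2.7]
position: [0.5861, -0.274, 0.0432]
ft_force: [-11.2, 0.3, 5.7]
```

```bash
python3 -m pendant '{"travel":[[-0.4,0,0],[-0.2,0,0],[0,0,0],[0,0,0],[0,0,0],[0,0,0],[0,0,0],[0,0,0],[0,0,0],[0,0,0],[0,0,0],[0,0,0],[0,0,0],[0,0,0],[0,0,0],[0,0,0],[0,0,0],[0,0,0],[0,0,0],[0,0,0]],"delta_rot":[[0,0,0],[0,0,0],[0,0,0],[0,0,0],[0,0,0],[0,0,0],[0,0,0],[0,0,0],[0,0,0],[0,0,0],[0,0,0],[0,0,0],[0,0,0],[0,0,0],[0,0,0],[0,0,0],[0,0,0],[0,0,0],[0,0,0],[0,0,0]]}'| grep -E 'pos|force|time'
python3 - <<'E'
from h import *
im=eyes.get_image("wrist");cv2.imwrite("pics/w8.png",im[...,::-1])
for r in(95,108,150,175,200,220): print(r,[int(v.sum()) for v in im[r,296:330].astype(int)])
E
```

```text
time_s: 21.95
position: [0.586, -0.274, 0.0431]
ft_force: [-7.7, -0.1, 3.9]
95 [530, 528, 532, 530, 533, 532, 531, 532, 528, 534, 527, 529, 323, 241, 349, 363, 366, 412, 423, 424, 422, 412, 419, 412, 412, 418, 418, 413, 419, 418, 415, 415, 412, 415]
108 [530, 527, 528, 524, 525, 526, 524, 528, 522, 524, 523, 320, 205, 341, 370, 374, 236, 156, 143, 153, 185, 203, 200, 198, 203, 200, 197, 198, 201, 221, 226, 228, 226, 223]
150 [307, 303, 298, 304, 306, 297, 305, 296, 305, 216, 199, 206, 212, 207, 210, 208, 203, 212, 210, 212, 197, 211, 201, 214, 211, 214, 217, 218, 211, 212, 217, 213, 212, 215]
175 [293, 297, 297, 293, 289, 296, 295, 262, 201, 202, 205, 208, 208, 210, 207, 206, 204, 202, 210, 198, 200, 209, 203, 202, 198, 202, 209, 197, 207, 198, 199, 202, 207, 199]
200 [295, 298, 294, 293, 291, 294, 219, 187, 188, 194, 191, 192, 196, 199, 196, 197, 198, 198, 186, 195, 201, 199, 192, 241, 236, 241, 240, 242, 240, 244, 247, 246, 238, 241]
220 [292, 293, 283, 281, 291, 218, 174, 181, 190, 196, 188, 192, 187, 182, 195, 193, 189, 189, 187, 192, 199, 193, 203, 193, 189, 197, 193, 194, 202, 193, 199, 196, 199, 203]
```

Pressed at 8–11 N for over 2 s, with no gap along the edge. Next I'll centre the fingers and lift straight off.

```bash
python3 -m pendant '{"travel":[[-1,0,0],[-1,0,0],[-1,0,0],[-1,0,0],[-1,0,0],[0,0,0],[0,0,0]],"delta_rot":[[0,0,0],[0,0,0],[0,0,0],[0,0,0],[0,0,0],[0,0,0],[0,0,0]]}'
python3 -m pendant '{"travel":[[0,0,3],[0,0,5],[0,0,8],[0,0,10],[0,0,15],[0,0,20],[0,0,20],[0,0,20],[0,0,20],[0,0,20],[0,0,0]],"delta_rot":[[0,0,0],[0,0,0],[0,0,0],[0,0,0],[0,0,0],[0,0,0],[0,0,0],[0,0,0],[0,0,0],[0,0,0],[0,0,0]]}'
python3 -m pendant '{"travel":[[-10,-12,10],[-10,-12,10],[-10,-12,10],[-10,-12,10],[-10,-12,10],[-10,-12,10],[-10,-12,10],[-10,-12,10],[-10,-12,0],[-10,-12,0],[0,0,0],[0,0,0]],"delta_rot":[[0,0,0],[0,0,0],[0,0,0],[0,0,0],[0,0,0],[0,0,0],[0,0,0],[0,0,0],[0,0,0],[0,0,0],[0,0,0],[0,0,0]]}'
python3 - <<'E'
from h import *
im=eyes.get_image("wrist");cv2.imwrite("pics/w9.png",im[:330,:,::-1]); np.save("w9.npy",eyes.camera_model("wrist")["pose"])
for n in("top","scene"): cv2.imwrite(f"pics/{n}9.png",eyes.get_image(n)[...,::-1])
E
```

```text
time_s: 22.58
position: [0.5823, -0.274, 0.0432]
tool_rot: [[0.0, 1.0, 0.026], [0.001, 0.026, -1.0], [-1.0, 0.0, -0.001]]
ft_force: [-0.0, 0.3, 0.0]
grip_width: 0.0221
time_s: 23.5
position: [0.5834, -0.2748, 0.1897]
tool_rot: [[0.007, 1.0, 0.026], [-0.004, 0.026, -1.0], [-1.0, 0.007, 0.004]]
ft_force: [0.7, -1.8, 0.9]
grip_width: 0.022
time_s: 24.5
position: [0.481, -0.3951, 0.2641]
tool_rot: [[-0.0, 1.0, 0.024], [0.002, 0.024, -1.0], [-1.0, -0.0, -0.002]]
ft_force: [-1.2, 0.3, 0.1]
grip_width: 0.0223
```

View pics/w9.png

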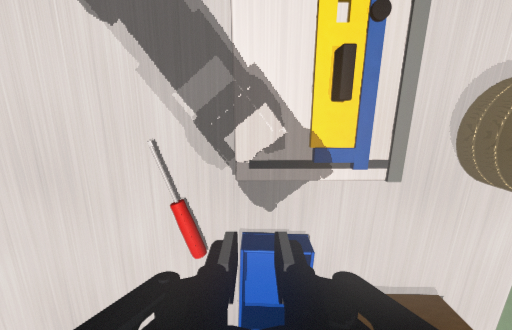

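The bar lies along the fence, with its end at the stop around (335,149). I'll zoom in and check the fence setting.

```bash
python3 - <<'E'
from h import *
m=eyes.camera_model("wrist"); im=cv2.imread("pics/w9.png")[...,::-1].copy()
k=mask(im,100,130,100,40); y=mask(im,15,35,110,60)
def fl(px,z):
    X=onz(m,px,z)[:,:2]; v=np.polyfit(X[:,1],X[:,0],1); return np.degrees(-np.arctan(v[0])),np.polyval(v,-.266),np.std(X[:,0]-np.polyval(v,X[:,1]))
rows=range(25,140,3)
print("fence back",fl([[300+np.where(k[r,300:400])[0][-1]+.5,r] for r in rows],.044))
print("fence front top",fl([[300+np.where(k[r,300:400])[0][0]-.5,r] for r in rows],.044))
print("bar right",fl([[300+np.where(y[r,300:400])[0][-1]+.5,r] for r in rows],.04))
print("bar left",fl([[300+np.where(y[r,300:400])[0][0]-.5,r] for r in rows],.04))
e=[[c,np.where(y[:,c])[0][-1]+.5] for c in range(316,352,3)]; s=[[c,100+np.where(k[100:,c][:80])[0][0]-.5] for c in range(316,352,3)]
print("bar end y",onz(m,e,.04)[:,1]); print("stop front y",onz(m,s,.044)[:,1]); 
c=im[120:180,290:390]; a=im[10:70,300:400]
cv2.imwrite("pics/z9.png",cv2.resize(np.vstack([a,c]),None,fx=5,fy=5,interpolation=cv2.INTER_NEAREST)[...,::-1])
E
```

```text
fence back (np.float64(1.474982846671278), np.float64(0.6329149699105789), np.float64(0.00036610542362923963))
fence front top (np.float64(1.8400951298008645), np.float64(0.6131639485910974), np.float64(0.0003643796531281762))
bar right (np.float64(1.6686651678911761), np.float64(0.6135998297045923), np.float64(0.00038654807218240487))
bar left (np.float64(1.5199186224081411), np.float64(0.5517529534769096), np.float64(0.0003928037472754674))Traceback (most recent call last):
  File "<stdin>", line 11, in <module>
IndexError: index 0 is out of bounds for axis 0 with size 0
```

```bash
python3 - <<'E'
from h import *
im=cv2.imread("pics/w9.png")
c=im[120:180,290:390]; a=im[10:70,300:400]
cv2.imwrite("pics/z9.png",cv2.resize(np.vstack([a,c]),None,fx=5,fy=5,interpolation=cv2.INTER_NEAREST))
E
```

```text
(no output)
```

View pics/z9.png

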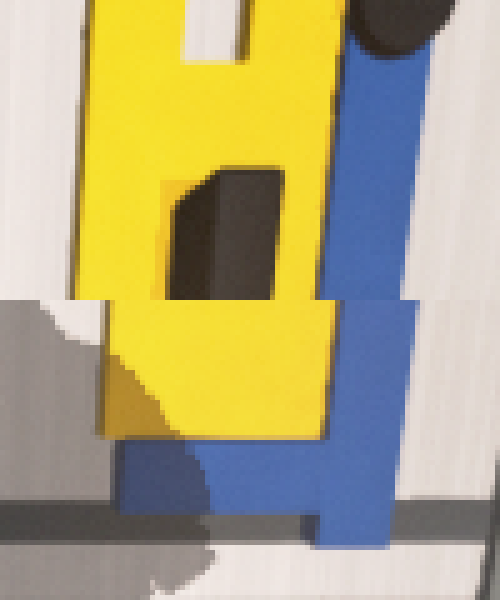

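Both edges touch: no bed shows between bar and fence or between bar and stop. One quick check of the other objects, then I hand in.

```bash
python3 - <<'E'
from h import *
from rig import close_job
for n in("scene","top"):
    for nm,a,b in(("grn",45,85),("blu",100,125)):
        print(n,nm,[np.array(cv2.minAreaRect(big(mask(cv2.imread(f"pics/{n}{i}.png")[...,::-1].copy(),a,b))[0])[0]).round(1).tolist() for i in(0,9)])
a,b=[cv2.cvtColor(cv2.imread(f"pics/top{i}.png"),cv2.COLOR_BGR2GRAY)[195:222,258:284]<50 for i in(0,9)]
print("bottle_a px",[np.argwhere(k).mean(0) for k in(a,b)])
print(env.observe()["time_s"]); print(close_job())
E
```

```text
scene grn [[328.8, 158.8], [328.8, 158.8]]
scene blu [[105.9, 288.1], [105.9, 288.2]]
top grn [[154.6, 187.5], [154.6, 187.5]]
top blu [[409.0, 202.0], [326.0, 178.5]]
bottle_a px [array([13.6468, 12.0516]), array([13.7582, 12.0041])]
24.65
the job is handed in; nothing more can be done
None
```

I took the straightedge off its peg, lifting it 12 mm up the slope and then pulling it straight out. I laid it flat on the bed, handle up, with its end against the stop and its long edge against the fence. I pressed it home at about 8 N for over 2 s, with a brief peak of 11 N, then let go and moved the arm clear. It was handed in at 24.65 s.

**Last checks:**
- **Fit:** The close-up shows no gap at the fence or the stop. The bar lies at 1.5–1.7° and the fence at 1.5–1.8°. The script measuring the end gap at the stop failed, so that contact rests on the picture and on feeling the stop when I slid the bar up to it.
- **Fence:** Its back edge measured x = 0.6329 m, against 0.6318 and 0.6327 m before, so no shift beyond measuring error.
- **Other things:** The template and bottle_a are unchanged in the images, and so is the bin in the scene view. In the top view the bin check picked up the fence instead, so that one said nothing. I did not check bottles b and c, the jar, the radio or the screwdriver one by one.

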